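Bring the red knight round to the front of the painting turntable

TASK

Turn the painting turntable by gently pushing its notched rim round with your fingertips until the figure on the red base stands right in front of the white pointer, and leave it at rest there. The paint is wet: do not touch, lift or topple any of the figures on the turntable, and leave the things on the mat where they stand.

Things in the scene. Friction and masses are not known exactly. Their poses are not given: they have to be found in the camera images.
- stand: fixed black stand of the painting turntable, on the 3 mm thick green cutting mat (mat top at z = 0.003). Origin: on the vertical spin axis, at the mat's surface; z up; its own -x direction is the front. Round foot 85 mm in radius, 18 mm high; at the front an arm 18 mm wide, 8 mm high runs out along the mat to the pointer's post. It carries the notched plywood disc
- turntable (a joint): angle of the plywood disc, rad, growing counterclockwise seen from above. Disc: outer radius 150 mm, 18 mm thick, underside 40 mm and top 58 mm above the stand's origin. It turns any number of turns either way with light bearing drag (about 1 N at the rim), stays where it is left and does not spring back
- notch (a point): middle of one of the disc's five rim notches (72 degrees apart, all alike), 135 mm from the spin axis, level with the disc's top; turns with the disc. Each notch is 50 mm wide, cut 35 mm in from the rim (radius 115 to 150 mm), right through the disc and open outwards; below it is free space down to the mat, save the low arm at the front
- pointer_tip (a point): inner tip of the white arrowhead that marks the front, 176 mm from the spin axis, 64 mm above the mat, pointing at the axis; fixed. The arrowhead (34 mm wide) and its black post stand between radius 176 and 210 mm and are 64 mm high
- red_knight: the marked figure: foot soldier with a bright red cloak and shield on a round bright red base 40 mm across and 4 mm thick, 52 mm tall, 40 to 85 g, loose on the disc 63 to 89 mm from the spin axis, carried round with it by friction; which way he looks does not matter; origin: centre of the base's underside, z up. Do not touch.
- knight_front: bare-metal foot soldier, 52 mm tall, loose on the turntable, glued to a round brown fibreboard base 40 mm across and 4 mm thick; origin: centre of the base's underside, z up. Do not touch. Stands near the pointer at the start.
- knight_a: bare-metal foot soldier, 52 mm tall, loose on the turntable, glued to a round brown fibreboard base 40 mm across and 4 mm thick; origin: centre of the base's underside, z up. Do not touch.
- knight_b: bare-metal foot soldier, 52 mm tall, loose on the turntable, glued to a round brown fibreboard base 40 mm across and 4 mm thick; origin: centre of the base's underside, z up. Do not touch.
- knight_c: bare-metal foot soldier, 52 mm tall, loose on the turntable, glued to a round brown fibreboard base 40 mm across and 4 mm thick; origin: centre of the base's underside, z up. Do not touch.
- square_knight: bare-metal foot soldier 52 mm tall on a square brown base 40 mm wide, loose on the mat beside the turntable; origin under its centre
- blue_pot: blue paint pot, 34 mm across, 45 mm tall, loose on the mat; origin under its centre
- yellow_bottle: yellow paint bottle with a black cap, 28 mm across, 75 mm tall, loose on the mat; origin under its centre
- water_cup: white rinsing cup, 64 mm across the rim, 75 mm tall, loose on the mat; origin under its centre
Not all that is in view belongs to the job. What is shaped like the knight_b but green or purple is not meant.

How it is judged:
At the end, for the whole second after the job is handed in: the red-based figure stands on the disc on the pointer's side, at most 13 mm (about 10 degrees) to either side of the line from the spin axis to the pointer tip; all five figures stand upright on the disc, the disc is at rest, and nothing on the mat has moved by more than 1 cm (y of red_knight in the frame of stand between -0.013 and 0.013 m and x of red_knight in the frame of stand below -0.05 m and velocity of joint turntable between -0.03 and 0.03 rad/s and linear speed of red_knight below 0.02 m/s and horizontal distance between each of knight_front, red_knight, knight_a, knight_b, knight_c and stand below 0.1 m and z of knight_front in the frame of stand between 0.054 and 0.064 m and angle between each of knight_front, red_knight, knight_a, knight_b, knight_c's own z axis and vertical below 0.15 rad and z of red_knight in the frame of stand between 0.054 and 0.064 m and z of knight_a in the frame of stand between 0.054 and 0.064 m and z of knight_b in the frame of stand between 0.054 and 0.064 m and z of knight_c in the frame of stand between 0.054 and 0.064 m and distance of each of square_knight, blue_pot, yellow_bottle, water_cup from where it was at the start of the episode below 0.01 m); the robot touches nothing.
It fails at once if the robot touches a figure on the turntable (contact force between any of the fingers, the arm and knight_front above 0.2 N or contact force between any of the fingers, the arm and red_knight above 0.2 N or contact force between any of the fingers, the arm and knight_a above 0.2 N or contact force between any of the fingers, the arm and knight_b above 0.2 N or contact force between any of the fingers, the arm and knight_c above 0.2 N).
It fails at once if a figure is lifted off the turntable (z of any of knight_front, red_knight, knight_a, knight_b, knight_c in the frame of stand above 0.07 m).
It fails at once if a figure tips over or falls off the turntable (angle between any of knight_front, red_knight, knight_a, knight_b, knight_c's own z axis and vertical above 0.4 rad or horizontal distance between any of knight_front, red_knight, knight_a, knight_b, knight_c and stand above 0.13 m).
It fails at once if something standing on the mat is moved by more than 1 cm (distance of any of square_knight, blue_pot, yellow_bottle, water_cup from where it was at the start of the episode above 0.01 m).
It fails at once if the turntable is spun hard (faster than 2.5 rad/s) (velocity of joint turntable above 2.5 rad/s or velocity of joint turntable below -2.5 rad/s).
It also fails if it takes over 51 s, if anything falls off the work surface, if the arm or the gripper's body presses on something with over 40 N, if the wrist force passes 120 N, or if a joint passes its speed limit or range.

ROBOT

A 6-joint arm with a two-finger parallel gripper is mounted at the origin on the work surface. World frame = base frame: x ahead of the robot, y to its left, z up, the work surface at z = 0. Lengths are in m, angles in rad, forces in N, time in s.
With the tool pointing down it reaches from about 0.25 to 0.775 m from the base axis. Payload 4 kg.
Tool frame: the origin (TCP) lies at the very end of the fingers, on their centre line; the grasp point (between the pads) lies 19 mm behind it; z points along the fingers, y is the line along which they close (so a half turn about z gives the same grasp; the last joint's range is limited). The gripper opens to 94 mm and grips with 3 to 60 N. Pads are 16 mm wide; open, the fingers measure 119 mm over their backs; the gripper's body (75 mm by 177 mm) begins 78 mm behind the grasp point.
Start: joints at [1.215, 0.087, 1.371, -0, 1.684, -0.103], TCP at [0.138, 0.533, 0.206] pointing down, gripper open.
Joint ranges: [-3.1, 3.1], [-0.76, 2.03], [0.27, 2.55], [-1.08, 4.22], [0.17, 2.65], [-2.57, 2.57]. Speed limits (rad/s): [2.79, 2.79, 3.14, 3.14, 3.14, 3.14].

INTERFACE

Orientations are given as a unit quaternion [x, y, z, w].
In Python, from cell import * gives the robot as it stands.
- The arm moves only by the tool move_arm, never from a script. Its argument "plan" is a list of rows, each a list of 5 numbers: the finger opening in cm, from 0 to 9.4, then the shift along the world's x, y, z in cm, then the turn about the world's z in rad. In form: [[claw, x, y, z, roll], ...]. A call has 1 to 12 rows; each row shifts and turns the commanded pose from where the row before left it; what a row does not reach is not made up. A row lasts 1/8 s, in which the tool goes at most 62.5 mm and 10.7 degrees, less where a joint would pass 70% of its speed; a pose out of reach is approached as far as the arm can. A call with a gripper value outside its range is refused whole. The fingers move at their own pace and stop on an object; the grip force is fixed at half the most. Time passes only in rows, so rows that do not move let the fingers close. It gives the time, the measured TCP pose, the force, the opening and the grip force at its end, in the units of the state.
- read_state(): the state, without advancing time (a new reading comes with each control period).
- camera(name): name is "side" or "top"; returns the picture (384x512x3 uint8, red, green, blue); there is no depth.
- camera_model(name): a dict with "mtx" (3x3 intrinsics, pixels), "k1" (the pictures are not rectified: a ray, as slopes to the right and down, at radius r is drawn at 1 + k1 r^2 times it, then the intrinsics apply), "pose" (4x4, takes a point from camera to world coordinates). Camera axes: x right, y up, looking along -z (the intrinsics and any distortion apply to the point x, -y, -z); pixel columns grow to the right and rows downward; lengths in m; the calibration is good to about 2 mm. A picture is of the moment at which its call begins. camera_model takes no time and is no camera call.
- job_done(): hands the job in; it is judged then, once.
The state is a dict: "t": time; "joints": joint angles; "dq": joint speeds; "joint_efforts": joint torques, N m; "eef_pos": TCP position; "orientation": TCP orientation; "wrist_force": force on the tool from outside, world axes, zero at the start; "wrist_torque": the same for the moment, N m; "gripper_width": finger opening in m; "grip_force": force on a finger pad.
Only numpy, scipy, OpenCV 4.12 (cv2) and the standard library are available. Lean on these libraries where they do the work, as an engineer would, in place of code of your own. Each camera call takes 0.05 s, during which the arm holds its last target. There are 200 camera calls.

## Working session

There is one attempt and no reset: what is moved stays moved. The work goes in short steps, Python scripts to look and compute and a tool call to move; the robot and the scene stay as the last step left them, time stands still between calls to the robot, and variables do not carry over. Pictures are saved under pics/ and viewed, at most 10 in all, crops included, and the job is handed in when it is done.

Besides the shell and the picture viewer there is one more tool, called after "Call:" as name(argument=value, ...), one argument or row to a line, values as JSON. move_arm: Moves the arm, as the interface text tells. Its arguments: {"type":"object","properties":{"plan":{"type":"array"}},"required":["plan"]}

```bash
mkdir -p pics; cat > h.py <<'E'
from cell import *
import numpy as np, cv2
def ray(name,u,v):
    m=camera_model(name);K=np.array(m["mtx"]);P=np.array(m["pose"])
    d=np.array([(u-K[0,2])/K[0,0],(v-K[1,2])/K[1,1]]);s=d.copy()
    for _ in range(20): s=d/(1+m["k1"]*(s@s))
    return P[:3,3],P[:3,:3]@np.array([s[0],-s[1],-1])
def onz(name,u,v,z):
    o,r=ray(name,u,v);return o+r*(z-o[2])/r[2]
def proj(name,p):
    m=camera_model(name);K=np.array(m["mtx"]);P=np.array(m["pose"])
    c=P[:3,:3].T@(np.array(p)-P[:3,3]);s=np.array([c[0],-c[1]])/-c[2]
    s=s*(1+m["k1"]*(s@s));return K[0,0]*s[0]+K[0,2],K[1,1]*s[1]+K[1,2]
def snap(name,f):
    a=camera(name);cv2.imwrite('pics/'+f,a[:,:,::-1]);return a
E
python3 - <<'E'
from h import *
a=snap("top","t0.png");b=snap("side","s0.png")
cv2.imwrite('pics/t0b.png',cv2.resize(a[:,:,::-1],(800,600)))
cv2.imwrite('pics/s0b.png',cv2.resize(b[:,:,::-1],(800,600)))
for n in("top","side"):print(np.round(camera_model(n)["pose"],3))
s=read_state();print(s["t"],s["orientation"],s["eef_pos"])
E
```

```text
[[-0.005  0.994 -0.112  0.275]
 [-1.    -0.002  0.023 -0.03 ]
 [ 0.023  0.112  0.993  1.525]
 [ 0.     0.     0.     1.   ]]
[[ 0.988  0.097 -0.124  0.302]
 [-0.157  0.543 -0.825 -1.009]
 [-0.013  0.834  0.551  0.706]
 [ 0.     0.     0.     1.   ]]
0.1 [ 1.26060615e-01  9.92022037e-01 -9.72464734e-04 -2.30370714e-04] [0.13738766 0.53204888 0.20442566]
```

View pics/t0b.png

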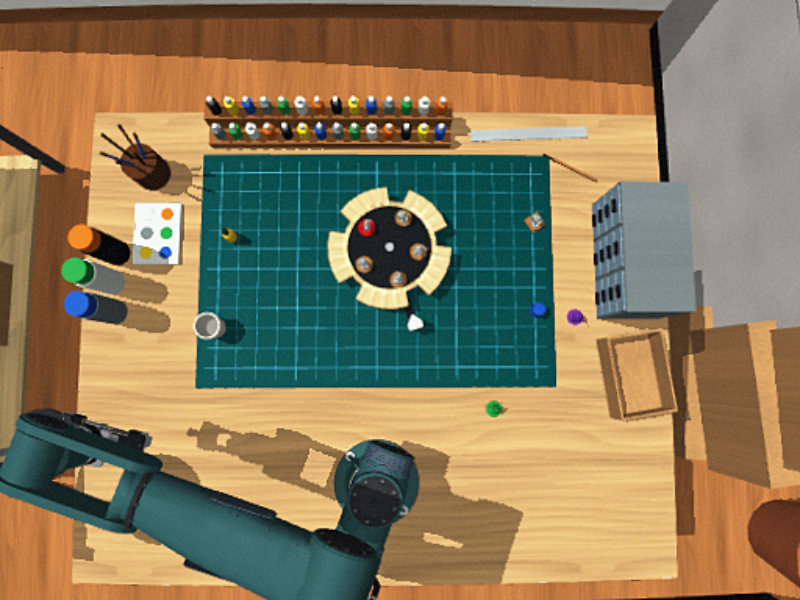

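View pics/s0b.png

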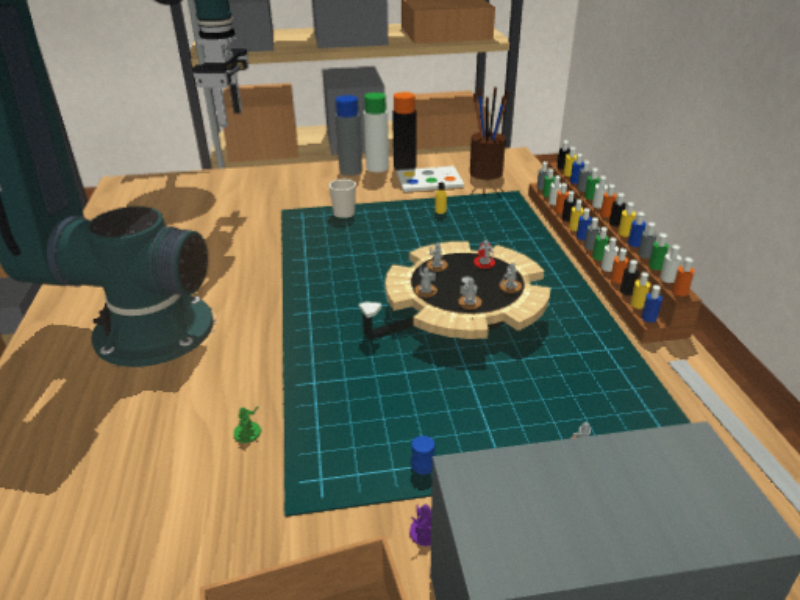

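The top view shows the disc centred near (389,247) (800x600 scale), the red figure at (367,228) and the white pointer at (414,320), with four brown bases on the disc. Possible confusions:
- knight_front at (398,279), which is brown.
- The other brown-based figures at (403,217), (418,252) and (364,265).
- The green figure at (493,408) and the purple one at (575,316), both off the turntable.

I choose (367,228), the only one on a red base.

```bash
cat >> h.py <<'E'
def measure(a,C=None):
    h=cv2.cvtColor(a,cv2.COLOR_RGB2HSV).astype(int);H,S,V=h[...,0],h[...,1],h[...,2]
    vv,uu=np.mgrid[:384,:512]
    roi=(abs(uu-250)<60)&(abs(vv-158)<60)
    r=roi&((H<6)|(H>174))&(S>170)&(V>90)
    red=onz("top",uu[r].mean(),vv[r].mean(),0.069)
    w=roi&(H>10)&(H<32)&(S>40)&(V>130)
    pts=np.array([onz("top",u,v,0.061)[:2] for u,v in zip(uu[w],vv[w])])
    return red,pts,r.sum()
def notches(pts,C):
    d=pts-C;rr=np.hypot(*d.T);th=np.arctan2(d[:,1],d[:,0])
    k=(rr>.121)&(rr<.146)
    # wood is densest between notches: 5-fold phase
    ph=np.angle(np.exp(1j*5*th[k]).sum())/5
    return np.sort(np.degrees((ph+np.pi/5+np.arange(5)*2*np.pi/5)%(2*np.pi)))
def circ(pts):
    C=pts.mean(0)
    from scipy.optimize import least_squares
    for _ in range(3):
        d=pts-C;th=np.arctan2(d[:,1],d[:,0]);r=np.hypot(*d.T);o=[]
        for t in np.arange(-np.pi,np.pi,.1):
            k=np.where(abs(th-t)<.05)[0]
            if len(k): o.append(pts[k[r[k].argmax()]])
        o=np.array(o);rr=np.hypot(*(o-C).T);o=o[rr>.143]
        s=least_squares(lambda p:np.hypot(*(o-p[:2]).T)-p[2],[*C,.15],loss='soft_l1',f_scale=.002).x;C=s[:2]
    return s
E
python3 - <<'E'
from h import *
a=cv2.imread('pics/t0.png')[:,:,::-1].copy()
red,pts,n=measure(a);s=circ(pts);C=s[:2]
print("red",red,n,"circ",s,"notch deg",notches(pts,C))
h=cv2.cvtColor(a,cv2.COLOR_RGB2HSV).astype(int)
vv,uu=np.mgrid[:384,:512]
w=(abs(uu-266)<14)&(abs(vv-206)<12)&(h[...,1]<50)&(h[...,2]>170)
p=np.array([onz("top",u,v,0.067)[:2] for u,v in zip(uu[w],vv[w])]);m=p.mean(0)
d=m-C;print("pointer",m,np.hypot(*d),np.degrees(np.arctan2(d[1],d[0])))
d=red[:2]-C;print("red rel",np.hypot(*d),np.degrees(np.arctan2(d[1],d[0])))
for nm,u,v,z in[("pot",538,310,.045),("sq",535,222,.03),("bot",229,235,.06),("cup",208,325,.07),("kf",398,279,.03+.05),("ka",403,217,.08),("kb",418,252,.08),("kc",364,265,.08)]:
    q=onz("top",u*.64,v*.64,z)[:2];print(nm,q.round(3),np.hypot(*(q-C)).round(3),np.degrees(np.arctan2(*(q-C)[::-1])).round())
cv2.imwrite('pics/crop.png',cv2.resize(a[110:220,195:305,::-1],(600,600),interpolation=cv2.INTER_CUBIC))
E
```

```text
red [0.61703956 0.02364182 0.069     ] 61 circ [ 0.57211503 -0.03339076  0.15060485] notch deg [ 64.14155024 136.14155024 208.14155024 280.14155024 352.14155024]
pointer [ 0.38477494 -0.09313238] 0.19663511889589316 -162.312832455546
red rel 0.07260115959648519 51.772513853894196
pot [ 0.416 -0.4  ] 0.399 -113.0
sq [ 0.642 -0.403] 0.377 -79.0
bot [0.602 0.359] 0.393 86.0
cup [0.38  0.401] 0.475 114.0
kf [ 0.489 -0.055] 0.086 -166.0
ka [ 0.641 -0.068] 0.077 -26.0
kb [ 0.555 -0.103] 0.072 -104.0
kc [0.523 0.027] 0.078 129.0
```

View pics/crop.png

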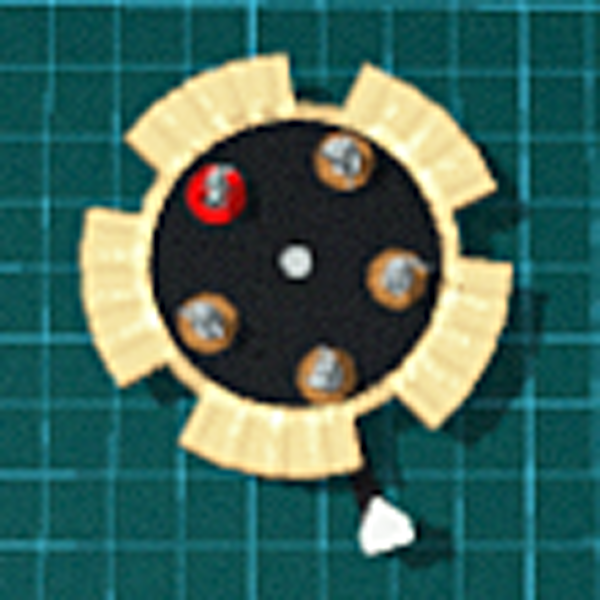

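The crop confirms red at (217,195), with notches near (320,90), (140,185), (150,390), (375,440) and (470,220). Red is at 51.8° about the axis and the pointer at 197.7°, so the disc has to turn about +146° counterclockwise. I'll use the far notch (352°) and push it round the left side to about 138°, which keeps the fingers away from the pointer.

Call:
move_arm(
  plan=[
    [0,2.4,-2.4,0,0],
    [0,2.4,-2.4,0,0],
    [0,2.4,-2.4,0,0],
    [0,2.4,-2.4,0,0],
    [0,2.4,-2.4,0,0],
    [0,2.4,-2.4,0,0],
    [0,2.4,-2.4,0,0],
    [0,2.4,-2.4,0,0],
    [0,2.4,-2.4,0,0],
    [0,2.4,-2.4,0,0],
    [0,2.4,-2.4,0,0],
    [0,2.4,-2.4,0,0],
  ],
)

```text
t: 1.6
eef_pos: [0.426, 0.2435, 0.2049]
orientation: [0.126, 0.992, -0.0, -0.0]
wrist_force: [-0.8, -0.4, 0.6]
gripper_width: 0.0003
grip_force: 0.0
```

Call:
move_arm(
  plan=[
    [0,2.4,-2.4,0,0],
    [0,2.4,-2.4,0,0],
    [0,2.4,-2.4,0,0],
    [0,2.4,-2.4,0,0],
    [0,2.4,-2.4,0,0],
    [0,2.4,-2.4,0,0],
    [0,2.4,-2.4,0,0],
    [0,2.4,-2.4,0,0],
    [0,2.4,-2.4,0,0],
    [0,2.4,-2.4,0,0],
    [0,2.4,-2.4,0,0],
    [0,0,0,0,0],
  ],
)

```text
t: 3.1
eef_pos: [0.6901, -0.0214, 0.2032]
orientation: [0.127, 0.992, -0.0, -0.001]
wrist_force: [0.5, -0.6, -0.9]
gripper_width: 0.0003
grip_force: 0.0
```

Call:
move_arm(
  plan=[
    [0,1.1,-1.6,0,0],
    [0,1.0,-1.6,0,0],
    [0,0,0,-2,0],
    [0,0,0,-3,0],
    [0,0,0,-3,0],
    [0,0,0,-3,0],
    [0,0,0,-1,0],
    [0,0,0,0,0],
  ],
)

```text
t: 4.1
eef_pos: [0.7099, -0.0508, 0.085]
orientation: [0.126, 0.992, 0.0, -0.001]
wrist_force: [-0.2, 0.1, -0.2]
gripper_width: 0.0007
grip_force: 0.0
```

```bash
python3 - <<'E'
from h import *
b=snap("side","s1.png");a=snap("top","t1.png")
c=np.hstack([cv2.resize(b[110:240,230:370],(420,390)),cv2.resize(a[100:230,190:310],(360,390))])
cv2.imwrite('pics/c1.png',c[:,:,::-1])
print(read_state()["eef_pos"])
E
```

```text
[ 0.71131774 -0.05126424  0.08732288]
```

View pics/c1.png

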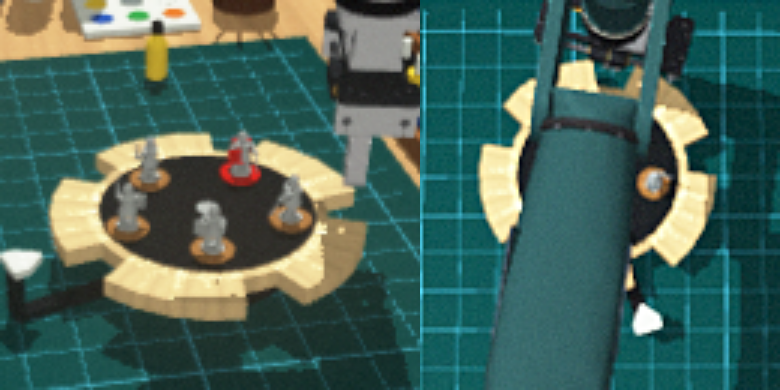

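The fingertips hang at side-crop pixel (355,185), over the far notch, and the gripper body is clear of the figures. I'll descend gently.

Call:
move_arm(
  plan=[
    [0,0,0,-1,0],
    [0,0,0,-1,0],
    [0,0,0,-1,0],
    [0,0,0,-1,0],
    [0,0,0,0,0],
  ],
)

```text
t: 4.82
eef_pos: [0.7095, -0.0513, 0.0435]
orientation: [0.126, 0.992, 0.0, -0.002]
wrist_force: [0.4, -0.4, -0.4]
gripper_width: 0.0004
grip_force: 0.0
```

```bash
python3 - <<'E'
import numpy as np
# arc increments, 4 deg per row, radius .140 from -7.5 to 132
t=np.radians(np.arange(-7.5,140,4));p=np.c_[np.cos(t),np.sin(t)]*14.1
print(np.round(np.diff(np.round(p,1),axis=0),1).tolist())
E
```

```text
[[0.1, 0.9], [0.0, 1.0], [0.0, 1.0], [-0.2, 1.0], [-0.1, 1.0], [-0.3, 0.9], [-0.3, 0.9], [-0.4, 0.9], [-0.4, 0.9], [-0.5, 0.9], [-0.6, 0.8], [-0.6, 0.8], [-0.6, 0.7], [-0.8, 0.7], [-0.7, 0.6], [-0.8, 0.6], [-0.9, 0.5], [-0.8, 0.4], [-0.9, 0.4], [-1.0, 0.3], [-0.9, 0.3], [-1.0, 0.2], [-0.9, 0.1], [-1.0, 0.1], [-1.0, 0.0], [-1.0, -0.1], [-1.0, -0.1], [-0.9, -0.2], [-1.0, -0.3], [-0.9, -0.4], [-0.9, -0.4], [-0.9, -0.5], [-0.8, -0.5], [-0.8, -0.6], [-0.7, -0.6], [-0.7, -0.7]]
```

Call:
move_arm(
  plan=[
    [0,0,0.4,0,0],
    [0,0,0.4,0,0],
    [0,0.1,0.4,0,0],
    [0,0,0.5,0,0],
    [0,0,0.6,0,0],
    [0,0,0.7,0,0],
    [0,-0.1,0.8,0,0],
    [0,-0.2,0.9,0,0],
    [0,-0.2,0.9,0,0],
    [0,-0.3,0.9,0,0],
    [0,-0.3,0.9,0,0],
    [0,-0.4,0.9,0,0],
  ],
)

```text
t: 6.32
eef_pos: [0.6964, 0.0322, 0.0456]
orientation: [0.126, 0.992, 0.0, 0.0]
wrist_force: [1.4, -0.7, -0.3]
gripper_width: 0.0003
grip_force: 0.4
```

```bash
cat >> h.py <<'E'
CC=np.array([0.5721,-0.0334])
def st():
    s=read_state();d=np.array(s["eef_pos"])[:2]-CC
    print("t",s["t"],"r",np.hypot(*d).round(4),"ang",np.degrees(np.arctan2(d[1],d[0])).round(1))
def redside(b):
    h=cv2.cvtColor(b,cv2.COLOR_RGB2HSV).astype(int);H,S,V=h[...,0],h[...,1],h[...,2]
    vv,uu=np.mgrid[:384,:512];r=((H<6)|(H>174))&(S>170)&(V>90)&(abs(uu-300)<70)&(abs(vv-180)<50)
    n,l,q,c=cv2.connectedComponentsWithStats(r.astype(np.uint8));
    if n<2: print("no red");return
    k=1+q[1:,4].argmax();x,y,w,hh,ar=q[k]
    m=l==k;by=vv[m].max();p=onz("side",x+w/2,by-3,.063)[:2]-CC
    print("red side",ar,(x,y,w,hh),"r",np.hypot(*p).round(3),"ang",np.degrees(np.arctan2(p[1],p[0])).round(1))
E
python3 - <<'E'
from h import *
redside(cv2.imread('pics/s0.png')[:,:,::-1].copy())
st();redside(snap("side","s2.png"))
E
```

```text
red side 70 (np.int32(303), np.int32(160), np.int32(14), np.int32(12)) r 0.074 ang 49.3
t 6.325 r 0.1405 ang 27.8
red side 58 (np.int32(290), np.int32(158), np.int32(14), np.int32(12)) r 0.076 ang 80.2
```

Call:
move_arm(
  plan=[
    [0,-0.4,0.7,0,0],
    [0,-0.6,0.8,0,0],
    [0,-0.6,0.8,0,0],
    [0,-0.6,0.7,0,0],
    [0,-0.8,0.7,0,0],
    [0,-0.7,0.6,0,0],
    [0,-0.8,0.6,0,0],
    [0,-0.9,0.5,0,0],
    [0,-0.8,0.4,0,0],
    [0,-0.9,0.4,0,0],
    [0,-1.0,0.3,0,0],
    [0,-0.9,0.3,0,0],
  ],
)

```text
t: 7.88
eef_pos: [0.6059, 0.0997, 0.0456]
orientation: [0.126, 0.992, 0.0, 0.0]
wrist_force: [1.1, -1.4, -0.4]
gripper_width: 0.0005
grip_force: 0.5
```

```bash
python3 - <<'E'
from h import *
st();redside(snap("side","s3.png"))
E
```

```text
t 7.875 r 0.1373 ang 75.7
red side 28 (np.int32(279), np.int32(166), np.int32(8), np.int32(8)) r 0.068 ang 119.7
```

Call:
move_arm(
  plan=[
    [0,-1.0,0.4,0,0],
    [0,-0.9,0.3,0,0],
    [0,-1.0,0.2,0,0],
    [0,-1.0,0.1,0,0],
    [0,-1.0,0,0,0],
    [0,-1.0,-0.1,0,0],
    [0,-0.9,-0.2,0,0],
    [0,-0.9,-0.2,0,0],
    [0,-0.8,-0.3,0,0],
    [0,-0.6,-0.2,0,0],
    [0,-0.3,-0.2,0,0],
    [0,0,0,0,0],
  ],
)

```text
t: 9.43
eef_pos: [0.5121, 0.0974, 0.0454]
orientation: [0.126, 0.992, -0.0, -0.0]
wrist_force: [-0.0, -0.5, 0.3]
gripper_width: 0.0006
grip_force: 0.0
```

```bash
python3 - <<'E'
from h import *
st();b=snap("side","s4.png");a=snap("top","t4.png");redside(b)
c=np.hstack([cv2.resize(b[110:240,230:370],(420,390)),cv2.resize(a[100:230,190:310],(360,390))])
cv2.imwrite('pics/c4.png',c[:,:,::-1])
E
```

```text
t 9.425 r 0.1439 ang 114.6
red side 89 (np.int32(267), np.int32(168), np.int32(13), np.int32(15)) r 0.073 ang 168.0
```

View pics/c4.png

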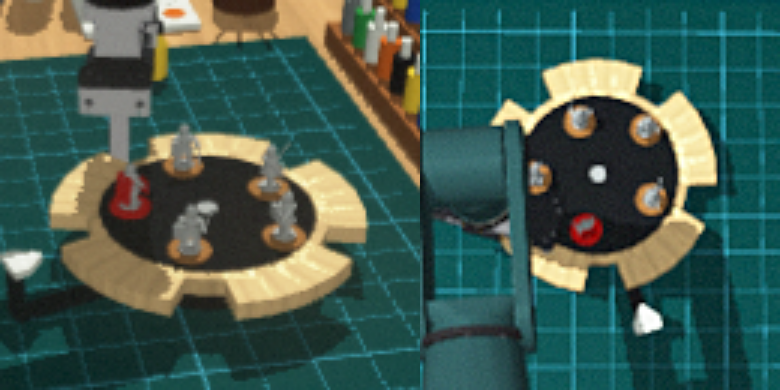

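The red figure, at (587,229) in the top crop, is about 25° short of the pointer line. All five figures are upright.

```bash
python3 - <<'E'
from h import *
red,_,n=measure(cv2.imread('pics/t4.png')[:,:,::-1].copy())
d=red[:2]-CC;print(n,np.hypot(*d),np.degrees(np.arctan2(d[1],d[0]))%360)
E
```

```text
65 0.07623317809892749 169.14721729292464
```

Call:
move_arm(
  plan=[
    [0,-0.4,-0.2,0,0],
    [0,-0.7,-0.4,0,0],
    [0,-0.7,-0.4,0,0],
    [0,-0.7,-0.5,0,0],
    [0,-0.6,-0.5,0,0],
    [0,-0.6,-0.5,0,0],
    [0,-0.5,-0.5,0,0],
    [0,-0.4,-0.4,0,0],
    [0,-0.3,-0.3,0,0],
    [0,-0.2,-0.2,0,0],
    [0,0,0,0,0],
    [0,0,0,0,0],
  ],
)

```text
t: 11.02
eef_pos: [0.4614, 0.0586, 0.0454]
orientation: [0.126, 0.992, -0.0, -0.0]
wrist_force: [-0.1, -0.1, -0.3]
gripper_width: 0.0008
grip_force: 0.0
```

```bash
python3 - <<'E'
from h import *
st();b=snap("side","s5.png");a=snap("top","t5.png");redside(b)
red,_,n=measure(a)
d=red[:2]-CC;print(n,np.hypot(*d),np.degrees(np.arctan2(d[1],d[0]))%360)
E
```

```text
t 11.025 r 0.1439 ang 140.3
red side 114 (np.int32(268), np.int32(174), np.int32(15), np.int32(15)) r 0.074 ang -166.8
65 0.07572022605794876 193.50379092039276
```

Call:
move_arm(
  plan=[
    [0,-0.2,-0.2,0,0],
    [0,-0.2,-0.2,0,0],
    [0,-0.2,-0.2,0,0],
    [0,-0.1,-0.2,0,0],
    [0,0,0,0,0],
    [0,0.3,0.4,0,0],
    [0,0,0,0,0],
    [0,0,0,1,0],
    [0,0,0,2,0],
    [0,0,0,3,0],
    [0,0,0,4,0],
    [0,0,0,4,0],
  ],
)

```text
t: 12.62
eef_pos: [0.4574, 0.0545, 0.1874]
orientation: [0.126, 0.992, 0.0, 0.0]
wrist_force: [0.6, 0.1, -0.2]
gripper_width: 0.0005
grip_force: 0.0
```

Call:
move_arm(
  plan=[
    [0,-1,3,1,0],
    [0,-1,4,0,0],
    [0,-1,4,0,0],
    [0,-1,4,0,0],
    [0,-1,4,0,0],
    [0,0,0,0,0],
  ],
)

```text
t: 13.38
eef_pos: [0.4068, 0.2465, 0.1961]
orientation: [0.124, 0.992, 0.0, 0.0]
wrist_force: [0.0, -1.1, 0.3]
gripper_width: 0.0002
grip_force: 0.0
```

```bash
python3 - <<'E'
from h import *
st();b=snap("side","s6.png");a=snap("top","t6.png");redside(b)
red,pts,n=measure(a)
d=red[:2]-CC;ang=np.degrees(np.arctan2(d[1],d[0]));r=np.hypot(*d)
print(n,r,ang%360,"offset mm",1e3*r*np.sin(np.radians(ang-197.7)),circ(pts),read_state()["dq"])
c=np.hstack([cv2.resize(b[110:240,230:370],(420,390)),cv2.resize(a[100:230,190:310],(360,390))])
cv2.imwrite('pics/c6.png',c[:,:,::-1])
E
```

```text
t 13.375 r 0.3251 ang 120.6
red side 132 (np.int32(269), np.int32(175), np.int32(15), np.int32(15)) r 0.073 ang -162.3
66 0.07610393825694631 196.80312809046313 offset mm -1.1912342868072718 [ 0.57220153 -0.03330295  0.15086366] [-0.02747662 -0.00263055  0.00759655 -0.00037955 -0.00402984 -0.00035878]
```

View pics/c6.png

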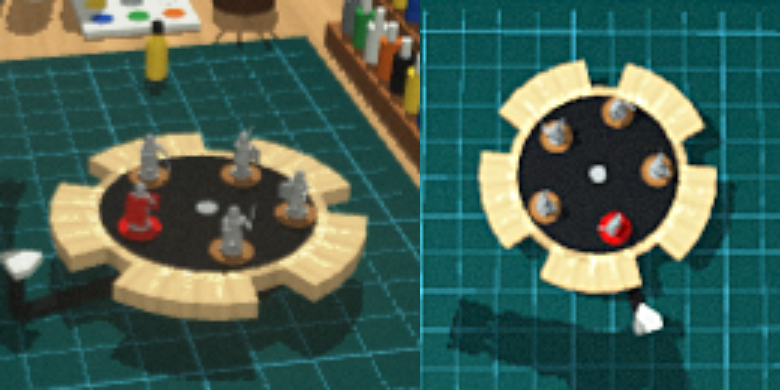

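The red figure, at (616,228) in the top crop, is in line with the pointer at (647,320), about 1 mm off. All five figures are upright and the arm is clear.

```bash
python3 -c "
from cell import *
print(job_done())"
```

```text
the job is handed in; nothing more can be done
None
```

I turned the disc until the red-based figure stood about 1 mm off the pointer line, then backed the arm clear and handed the job in at about 13.5 s; all five figures were upright in the last pictures, and the hand-in gave no verdict.

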